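# Mix the reagent bottles and clamp them in the shaker

### The job

Get the square reagent bottles mixed and loaded for shaking. Take the dust cover off the touch mixer; then, working along the row from left to right, press each bottle, held upright, straight down on the middle of the mixer's sprung pad until the pad is fully down, for about a second, and put it in the shaker, whose sliding jaw must first be opened. At the end all the bottles (two or three) stand upright on the shaker's two rails, square against the fixed jaw and clamped by the sliding jaw, the dust cover sits level and fully home on the mixer again, and the other things on the bench have been left where they were.

Things in the scene. Friction and masses are not known exactly. Their poses are not given: they have to be found in the camera images.
- bottle_left: square white reagent bottle with ribbed screw cap, leftmost place (largest y) of the row; 55 x 55 mm across the flats, 44 mm high, 0.1 to 0.2 kg. Origin: centre of its underside; z up, x and y square to the flats. Flats nearly upright from 5 to 22 mm above the underside, shoulders sloping in above; cap 39 mm across from 34 to 44 mm. Absent (None) in some starts
- bottle_middle: the same bottle, middle place of the row; may be absent
- bottle_right: the same bottle, right place of the row (smallest y); may be absent
- mixer: touch mixer, fixed to the bench: grey housing 130 x 124 mm, flat top at 44 mm; on it a low round collar (radius 44.5 mm, top at 49 mm) and a round black sprung pad. Origin: centre of its underside, z up, under the pad's centre
- pad_top (a point): centre of the top of the mixer's pad, a flat rubber disc of radius 42 mm; 68 mm above the bench when up. It goes straight down
- mixer_pad (a joint): how far the pad is pressed down: 0 up, 0.008 m fully down against its stop; the spring takes about 1.5 N to start and 7 N at the stop
- shaker: bottle shaker, fixed: flat white housing 190 x 300 mm, aluminium deck at 28 mm. Origin at bench level; +x points away from the robot to the fixed jaw, y along the jaws. Two steel rails along y carry the bottles: x = -58 to -7 and +21 to +29 mm, tops 36 mm above the bench. Fixed jaw's face at x = +35 mm, top at 58 mm. End stops at y = -136 and +136 mm (tops 48 mm): three bottles fit 85 mm apart
- fixed_jaw (a point): middle of the fixed jaw's clamping face, at the height of the rail tops
- jaw (a joint): travel of the sliding jaw (bar 260 mm long along y, top 59 mm above the bench): 0 fully open, 100 mm between the jaw faces; it moves along the shaker's +x as the value grows, up to 0.055. Gap between the faces = 0.100 minus the value, so it closes on a bottle at about 0.045. It stays where it is left; about 5 N moves it
- jaw_handle (a point): grip point of the sliding jaw's upright black handle, 20 mm wide along the shaker's y, 24 mm along x, at the middle of the bar, 28 mm to the robot's side of its clamping face. The handle rises to 91 mm above the bench, free on both y sides above 60 mm; this point is 76 mm above the bench
- lab_timer: small timer 62 x 66 x 18 mm, a bystander; origin: centre of its underside
- round_bottle: squat round bottle, 77 mm across, 63 mm high, a bystander; origin: centre of its underside. Between it and the mixer a fixed blue tip box with an open lid stands on the bench (x over 0.59, y over 0.29 m)
- tips: yellow pipette tip rack 88 x 126 x 36 mm, a bystander; origin: centre of its underside
- cover: round white dust cover of the mixer, an inverted cup 106 mm across (99 mm inside), 32 mm high, with a grey knob of 24 mm diameter on top, from 32 to 54 mm above its rim; 0.12 kg. Origin: centre of its rim's lower edge, z up. Fully home it stands round the collar with its rim on the housing's top, origin 44 mm above the bench; it starts there
There are look-alikes about, which are no part of the job. What is shaped like the bottle_middle but turquoise is not meant.

How it is judged:
By the outcome, as a careful person would: the job done as asked, in the order asked, and still so for the second after the job is handed in, with the robot touching nothing.
Of bottle_left, bottle_middle, bottle_right only 2 to 3 are there at a start; the rules pass over those that are not, and their reading is None.
At some moment in a run one of bottle_left, bottle_middle, bottle_right may be knocked a few centimetres aside while the robot is not near it.
It also fails if it takes over 210 s, if anything falls off the work surface, if the arm or the gripper's body presses on something with over 40 N, if the wrist force passes 120 N, or if a joint passes its speed limit or range.

### The arm

A 6-joint arm with a two-finger parallel gripper is mounted at the origin on a cart in front of the work surface, level with it; the furniture and walls round the work are solid. World frame = base frame: x ahead of the robot, y to its left, z up, the work surface at z = 0. Lengths are in m, angles in degrees, forces in N, time in s.
With the tool pointing down it reaches from about 0.375 to 0.9 m from the base axis. Payload 3.1 kg.
Tool frame: the origin (TCP) lies at the very end of the fingers, on their centre line; the grasp point (between the pads) lies 19 mm behind it; z points along the fingers, y is the line along which they close (so a half turn about z gives the same grasp; the last joint's range is limited). The gripper opens to 87 mm and grips with 3 to 60 N. Pads are 19 mm wide; open, the fingers measure 117 mm over their backs; the gripper's body (75 mm by 190 mm) begins 51 mm behind the grasp point.
Start: joints at [-76.748, 30.224, 82.088, -0, 67.689, -10.227], TCP at [0.249, -0.573, 0.223] pointing down, gripper open.
Joint ranges: [-176.69, 176.69], [-43.24, 126.21], [12.49, 139.97], [-82, 262], [0, 151.66], [-163.58, 163.58]. Speed limits (degrees/s): [159.86, 159.86, 180, 180, 180, 180].

### API

Orientations are given as a 3x3 rotation matrix whose columns are the frame's x, y, z axes.
In Python, from rig import * gives the robot as it stands.
- The arm moves only by the tool jog_arm, never from a script. Its arguments are lists of equal length, an entry for each row: "delta_pos": the shift along the world's x, y, z in cm, a list of three; "turn": the turn about the world's z in degrees; "grip": the closure, from 0 (fully open) to 1 (shut). In form: {"delta_pos": [[x, y, z], ...], "turn": [turn, ...], "grip": [grip, ...]}. A call has 1 to 12 rows; each row is the pose to reach, as a shift and turn from the pose commanded when the call began; what a row does not reach only later rows make up. A row lasts 1/8 s, in which the tool goes at most 62.5 mm and 10.7 degrees, less where a joint would pass 70% of its speed; a pose out of reach is approached as far as the arm can. A call with a gripper value outside its range is refused whole. The fingers move at their own pace and stop on an object; the grip force is fixed at half the most. Time passes only in rows, so rows that repeat a pose let the fingers close. It gives the time, the measured TCP pose, the force, the opening and the grip force at its end, in the units of the state.
- read_state(): the state, without advancing time (a new reading comes with each control period).
- capture(name): name is "scene" or "side" or "wrist"; returns a dict with "color" (480x640x3 uint8, blue, green, red), "fovy" (degrees; the focal length in pixels is half the picture's height over the tangent of half this angle, whatever the lens; pixels are square), "cx", "cy" (the principal point, pixels), "camera_from_world" (4x4, takes a point from world to camera coordinates). Camera axes: x right, y up, looking along -z (the intrinsics and any distortion apply to the point x, -y, -z); pixel columns grow to the right and rows downward; lengths in m; the calibration is good to about 2 mm. The wrist camera is an equidistant fisheye: a pixel r from the principal point sees the ray r / f radians off the axis. A picture is of the moment at which its call begins. There is no depth.
- hand_in(): hands the job in; it is judged then, once.
The state is a dict: "time_s": time; "joint_positions": joint angles; "qvel": joint speeds; "tau": joint torques, N m; "position": TCP position; "tcp_rot": TCP orientation; "force": force on the tool from outside, world axes, zero at the start; "moment": the same for the moment, N m; "opening": opening from 0.0 (shut) to 1.0 (fully open); "grasp_force": force on a finger pad.
Only numpy, scipy, OpenCV 4.12 (cv2) and the standard library are available. Lean on these libraries where they do the work, as an engineer would, in place of code of your own. Each camera call takes 0.05 s, during which the arm holds its last target. There are 200 camera calls.

## Working session

There is one attempt and no reset: what is moved stays moved. The work goes in short steps, Python scripts to look and compute and a tool call to move; the robot and the scene stay as the last step left them, time stands still between calls to the robot, and variables do not carry over. Pictures are saved under pics/ and viewed, at most 14 in all, crops included, and the job is handed in when it is done.

Besides the shell and the picture viewer there is one more tool, called after ">>>" as name([rows], argument=value, ...), one row to a line, values as JSON. jog_arm: Moves the arm, as the interface text tells. Its arguments: {"type":"object","properties":{"delta_pos":{"type":"array"},"turn":{"type":"array"},"grip":{"type":"array"}},"required":["delta_pos","turn","grip"]}

```bash
mkdir -p pics; ls; cat > h.py <<'E'
from rig import *
import numpy as np, cv2
def snap(name,fn=None):
    c=capture(name)
    if fn: cv2.imwrite('pics/'+fn,c['color'])
    return c
def ray(c,u,v,fish=False):
    f=240/np.tan(np.radians(c['fovy'])/2)
    x,y=(u-c['cx'])/f,(v-c['cy'])/f
    if fish:
        r=np.hypot(x,y); s=np.sin(r)/r if r>1e-9 else 1
        d=np.array([x*s,-y*s,-np.cos(r)])
    else: d=np.array([x,-y,-1.])
    T=np.linalg.inv(c['camera_from_world'])
    return T[:3,3],T[:3,:3]@d
def onz(c,u,v,z,fish=False):
    o,d=ray(c,u,v,fish); return o+d*(z-o[2])/d[2]
def proj(c,p,fish=False):
    q=(c['camera_from_world']@np.append(p,1))[:3]; f=240/np.tan(np.radians(c['fovy'])/2)
    x,y,z=q[0],-q[1],-q[2]
    if fish:
        r=np.hypot(x,y); t=np.arctan2(r,z); k=t/r if r>1e-9 else 1/z
        return c['cx']+f*x*k,c['cy']+f*y*k
    return c['cx']+f*x/z,c['cy']+f*y/z
E
python3 - <<'E'
from h import *
for n in ['scene','side','wrist']:
    c=snap(n,n+'0.png'); T=np.linalg.inv(c['camera_from_world']); print(n,c['fovy'],c['cx'],c['cy'],T.round(3).tolist(), c['color'].shape)
s=read_state(); print(s['time_s'],s['position'],np.round(s['tcp_rot'],3).tolist(),s['force'])
E
```

```text
pics
scene 48.164343211411314 312.9311627044214 235.51808693305998 [[-0.448, 0.659, -0.604, -0.299], [-0.894, -0.321, 0.313, 0.658], [0.012, 0.68, 0.733, 1.135], [0.0, 0.0, 0.0, 1.0]] (480, 640, 3)
side 42.98872802442582 318.7485704399551 240.02610767372624 [[0.998, -0.029, 0.062, 0.65], [0.068, 0.559, -0.826, -1.139], [-0.01, 0.828, 0.56, 1.007], [0.0, 0.0, 0.0, 1.0]] (480, 640, 3)
wrist 65.70646984690485 325.3117051285358 232.36008580382858 [[0.399, 0.878, 0.266, 0.323], [-0.917, 0.382, 0.116, -0.541], [0.001, -0.29, 0.957, 0.385], [0.0, 0.0, 0.0, 1.0]] (480, 640, 3)
0.15 [ 0.24889878 -0.57271495  0.22180193] [[0.917, 0.398, -0.0], [0.398, -0.917, 0.002], [0.0, -0.002, -1.0]] [-0.83268931 -0.08408553 -0.74842485]
```

View pics/scene0.png

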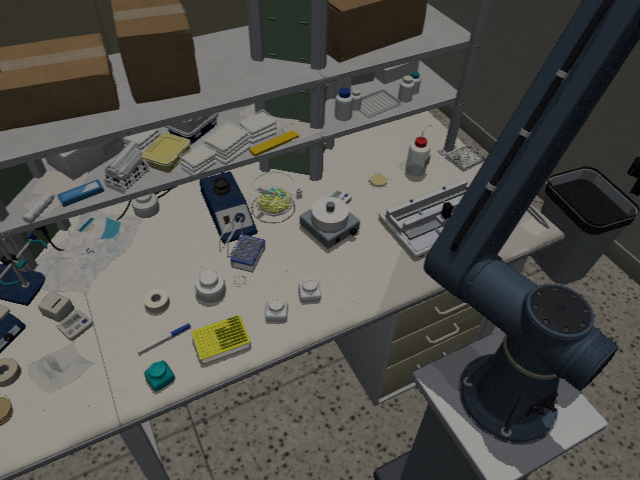

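View pics/side0.png

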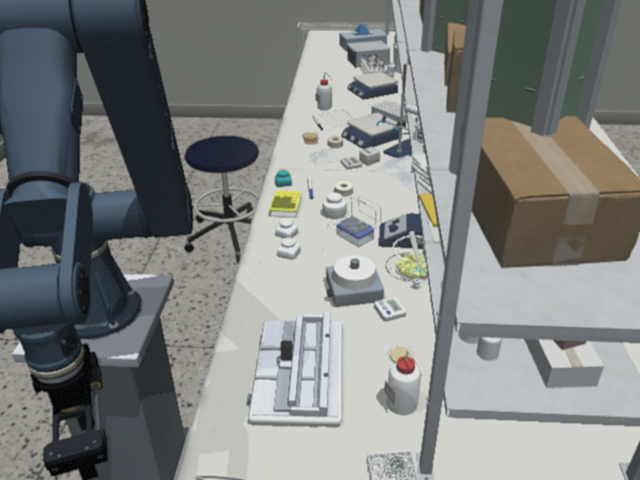

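The scene view shows two white square bottles at (276,310) and (310,290), the mixer with its cover at (331,215) and the shaker at (440,215). The turquoise look-alike is at (160,375). The side view shows the same two bottles at (287,229) and (289,248), the knob at (355,264) and the handle at (287,350).

```bash
python3 - <<'E'
from h import *
a=cv2.imread('pics/scene0.png');b=cv2.imread('pics/side0.png')
def crop(i,x,y,w,h,W,H): return cv2.resize(i[y:y+h,x:x+w],(W,H),interpolation=cv2.INTER_CUBIC)
# scene: bottles+mixer 260..360 x 190..330 -> x4 ; side
L=crop(a,260,190,100,75,400,300); L2=crop(a,260,265,100,75,400,300)
R=crop(b,265,200,133,100,400,300); R2=crop(b,240,305,120,120,400,300)
cv2.imwrite('pics/c1.png',np.vstack([np.hstack([L,L2]),np.hstack([R,crop(b,240,310,160,120,400,300)])]))
cs,cd=snap('scene'),snap('side')
def tri(p,q):
    o1,d1=ray(cs,*p);o2,d2=ray(cd,*q)
    t=np.linalg.lstsq(np.c_[d1,-d2],o2-o1,rcond=None)[0]
    A,B=o1+d1*t[0],o2+d2*t[1]; return ((A+B)/2).round(4),np.linalg.norm(A-B).round(4)
print('knob',onz(cs,331,206,.098),onz(cd,355,263,.098),tri((331,206),(355,263)))
print('bL',onz(cs,276,302,.044),onz(cd,286,224,.044))
print('bR',onz(cs,310,284,.044),onz(cd,289,242,.044))
print('handle',onz(cs,447,206,.091),onz(cd,287,342,.091))
E
```

```text
knob [0.63451896 0.11964047 0.098     ] [0.64723078 0.10426089 0.098     ] (array([0.6456, 0.115 , 0.0886]), np.float64(0.0042))
bL [0.43964179 0.37553378 0.044     ] [0.44100748 0.36125752 0.044     ]
bR [0.45290456 0.27458516 0.044     ] [0.46002464 0.26806653 0.044     ]
handle [ 0.49824855 -0.17729054  0.091     ] [ 0.50648634 -0.18198969  0.091     ]
```

View pics/c1.png

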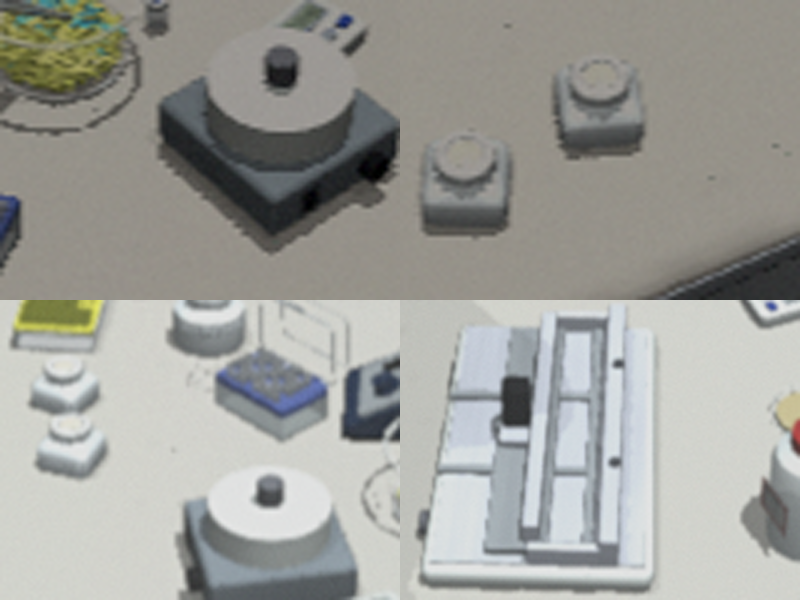

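The crops confirm exactly two white square bottles. The covered mixer is near (0.64, 0.11), and the handle is near (0.50, -0.18). I'll move the wrist camera over the shaker for a closer look.

>>> jog_arm([
  [17, 39, 10],
  [17, 39, 10],
  [17, 39, 10],
  [17, 39, 10],
  [17, 39, 10],
  [17, 39, 10],
  [17, 39, 10],
  [17, 39, 10],
  [17, 39, 10],
  [17, 39, 10],
], turn=[-23.4, -23.4, -23.4, -23.4, -23.4, -23.4, -23.4, -23.4, -23.4, -23.4], grip=[0, 0, 0, 0, 0, 0, 0, 0, 0, 0])

```text
time_s: 1.5
position: [0.4185, -0.1844, 0.3221]
tcp_rot: [[1.0, -0.001, -0.001], [-0.001, -1.0, 0.0], [-0.001, -0.0, -1.0]]
force: [0.1, 0.1, -0.1]
opening: 0.997
grasp_force: 0.0
```

```bash
python3 - <<'E'
from h import *
c=snap('wrist','w1.png'); np.save('w1.npy',c,allow_pickle=True)
for y in(-.3,-.18,-.05,.1): print([tuple(np.round(proj(c,(x,y,.06),True))) for x in(.4,.5,.6,.65)])
E
```

```text
[(np.float64(421.0), np.float64(209.0)), (np.float64(424.0), np.float64(125.0)), (np.float64(425.0), np.float64(41.0)), (np.float64(424.0), np.float64(1.0))]
[(np.float64(321.0), np.float64(208.0)), (np.float64(320.0), np.float64(122.0)), (np.float64(320.0), np.float64(36.0)), (np.float64(320.0), np.float64(-4.0))]
[(np.float64(213.0), np.float64(209.0)), (np.float64(209.0), np.float64(126.0)), (np.float64(208.0), np.float64(43.0)), (np.float64(209.0), np.float64(3.0))]
[(np.float64(110.0), np.float64(211.0)), (np.float64(102.0), np.float64(136.0)), (np.float64(101.0), np.float64(60.0)), (np.float64(102.0), np.float64(23.0))]
```

View pics/w1.png

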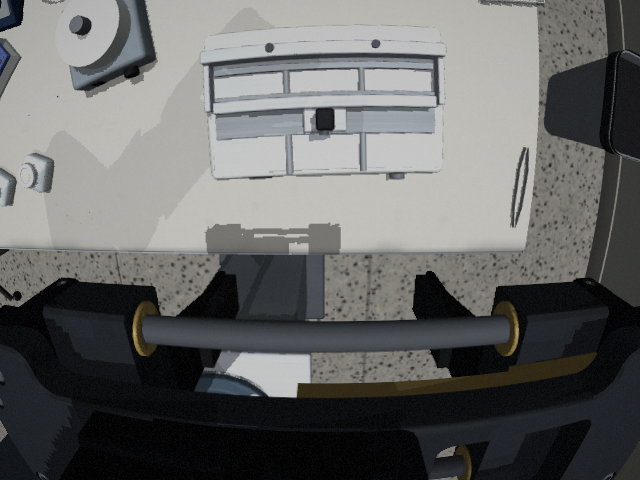

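The wrist view shows the shaker from (203,30) to (445,180), with the handle top at (325,119). The sliding jaw bar lies along rows 95-107. The mixer's knob is at (80,24), and one bottle is at (38,172).

```bash
python3 - <<'E'
from h import *
i=cv2.imread('pics/w1.png')
a=cv2.resize(i[20:190,195:455],(800,523),interpolation=cv2.INTER_CUBIC)
cv2.imwrite('pics/w1c.png',a)
g=cv2.cvtColor(i,cv2.COLOR_BGR2GRAY)
for u in(225,250,275,300,350,375,400,425): print(u,g[25:115,u].tolist())
E
```

```text
225 [176, 175, 167, 167, 168, 168, 168, 163, 160, 186, 191, 191, 190, 189, 192, 191, 192, 190, 191, 189, 191, 192, 188, 165, 184, 188, 189, 190, 189, 191, 193, 192, 191, 191, 184, 134, 50, 51, 49, 52, 93, 117, 131, 137, 159, 157, 148, 148, 144, 134, 81, 93, 115, 168, 193, 194, 193, 195, 193, 194, 194, 193, 194, 191, 192, 193, 194, 194, 193, 195, 195, 194, 173, 140, 154, 152, 143, 163, 192, 197, 196, 194, 193, 197, 195, 193, 191, 165, 105, 79]
250 [168, 168, 169, 170, 165, 154, 188, 189, 190, 191, 190, 192, 190, 190, 192, 189, 190, 192, 191, 191, 151, 182, 191, 191, 191, 190, 192, 193, 193, 192, 192, 189, 158, 84, 52, 50, 50, 62, 116, 118, 119, 128, 143, 143, 143, 142, 145, 111, 37, 116, 131, 194, 193, 193, 193, 194, 193, 194, 194, 194, 193, 193, 193, 193, 194, 194, 193, 195, 194, 194, 148, 153, 155, 151, 125, 180, 195, 195, 194, 194, 193, 194, 195, 195, 195, 157, 80, 85, 89, 91]
275 [184, 183, 169, 177, 192, 191, 190, 192, 191, 190, 190, 191, 192, 192, 192, 192, 193, 185, 154, 183, 190, 191, 191, 192, 192, 191, 192, 193, 191, 187, 124, 60, 51, 52, 48, 70, 110, 116, 115, 121, 137, 142
[... 1750 characters left out ...]
 162, 163, 163, 165, 139, 85, 175, 194, 195, 193, 194, 195, 193, 193, 194, 192, 194, 194, 195, 193, 194, 195, 193, 195, 195, 194, 195, 171, 162, 152, 155, 125, 178, 194, 196, 195, 197, 196, 196, 195, 197, 196, 173, 83, 87, 98, 98, 96, 158, 164, 163, 161]
425 [185, 171, 172, 189, 189, 190, 192, 189, 190, 190, 190, 191, 191, 191, 191, 191, 187, 172, 190, 192, 192, 190, 191, 193, 190, 191, 192, 193, 185, 127, 54, 54, 51, 54, 116, 129, 128, 130, 149, 162, 163, 163, 161, 137, 51, 126, 133, 193, 194, 195, 194, 195, 194, 193, 193, 194, 195, 194, 193, 194, 195, 193, 195, 195, 194, 183, 149, 155, 150, 141, 152, 187, 193, 195, 196, 195, 194, 194, 195, 196, 184, 138, 84, 90, 95, 96, 138, 162, 160, 159]
```

View pics/w1c.png

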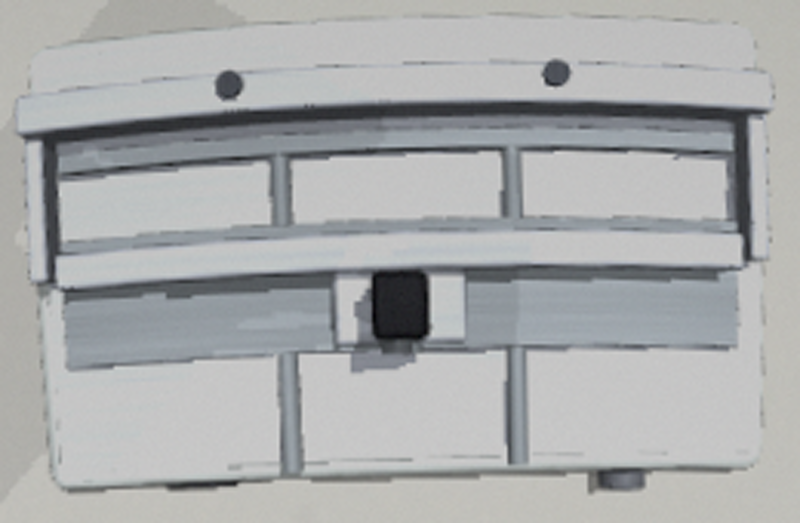

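The crop shows the fixed jaw's face edge at about row 53-60, the sliding bar's clamping edge at about row 95-102, and the bar ends at columns 213 and 436.

```bash
python3 - <<'E'
from h import *
c=np.load('w1.npy',allow_pickle=True).item()
us=[225,250,275,300,350,375,400,425]
F=np.array([onz(c,u,v+.5,.058,1) for u,v in zip(us,[60.3,57.5,55.3,53.8,52.3,52.3,53,54.3])])
S=np.array([onz(c,u,v,.059,1) for u,v in zip(us,[102,99.8,97.8,96.6,95,94.7,94.8,95.8])])
for P in(F,S):
    p=np.polyfit(P[:,1],P[:,0],1); print(np.degrees(np.arctan(p[0])),p,(P[:,0]-np.polyval(p,P[:,1])).round(4))
e=[onz(c,213.5,104,.059,1),onz(c,436,98,.059,1)]; print('bar ends',e,(e[0]+e[1])/2)
for q in((373,270),(428,270),(428,340),(373,340),(400,304)): print('h',onz(c,195+q[0]/3.077,20+q[1]/3.077,.091,1))
print('knob',onz(c,80,24,.098,1)); print('bot',onz(c,27.5,174,.044,1))
E
```

```text
-1.8225454186186028 [-0.03182015  0.57415727] [-0.0003 -0.      0.0002  0.0001  0.0001  0.0002 -0.     -0.0003]
-1.8553570350583675 [-0.03239341  0.52462464] [-0.0001 -0.0001  0.0002 -0.0001 -0.      0.0001  0.0002 -0.0002]
bar ends [array([ 0.5253918 , -0.05604623,  0.059     ]), array([ 0.53243161, -0.31388503,  0.059     ])] [ 0.5289117  -0.18496563  0.059     ]
h [ 0.51529398 -0.17604564  0.091     ]
h [ 0.51529227 -0.19468005  0.091     ]
h [ 0.49113432 -0.19472893  0.091     ]
h [ 0.49113885 -0.17598956  0.091     ]
h [ 0.5035332  -0.18519085  0.091     ]
knob [0.64301974 0.10864712 0.098     ]
bot [0.45835398 0.26670139 0.044     ]
```

Shaker yaw is about 1.8°, the jaw gap is about 49.5 mm (jaw about 0.0505), and the handle is at (0.5035, -0.185). Next I grip the handle and open the jaw.

>>> jog_arm([
  [8.5, 0, -3],
  [8.5, 0, -9],
  [8.5, 0, -15],
  [8.5, 0, -20],
  [8.5, 0, -23.5],
  [8.5, 0, -25.8],
  [8.5, 0, -25.8],
  [8.5, 0, -25.8],
  [8.5, 0, -25.8],
  [8.5, 0, -25.8],
  [8.5, 0, -25.8],
  [8.5, 0, -25.8],
], turn=[1.8, 1.8, 1.8, 1.8, 1.8, 1.8, 1.8, 1.8, 1.8, 1.8, 1.8, 1.8], grip=[0, 0, 0, 0, 0, 0, 0, 0.75, 0.75, 0.75, 0.75, 0.75])

```text
time_s: 3.05
position: [0.5042, -0.1832, 0.0649]
tcp_rot: [[0.999, 0.033, 0.0], [0.033, -0.999, -0.0], [0.0, 0.0, -1.0]]
force: [0.6, -0.7, 0.2]
opening: 0.519
grasp_force: 0.0
```

>>> jog_arm([
  [0, 0, 0],
  [0, 0, 0],
  [0, 0, 0],
  [0, 0, 0],
  [-1, 0, 0],
  [-2, -0.1, 0],
  [-3, -0.1, 0],
  [-4, -0.1, 0],
  [-4.7, -0.2, 0],
  [-5.1, -0.2, 0],
  [-5.1, -0.2, 0],
  [-5.1, -0.2, 0],
], turn=[0, 0, 0, 0, 0, 0, 0, 0, 0, 0, 0, 0], grip=[0.95, 0.95, 0.95, 0.95, 0.95, 0.95, 0.95, 0.95, 0.95, 0.95, 0.95, 0.95])

```text
time_s: 4.55
position: [0.4539, -0.1854, 0.0645]
tcp_rot: [[0.999, 0.032, 0.002], [0.032, -0.999, -0.0], [0.002, 0.0, -1.0]]
force: [5.6, 0.9, -4.8]
opening: 0.223
grasp_force: 30.0
```

>>> jog_arm([
  [0, 0, 0],
  [0, 0, 0],
  [0, 0, 2],
  [0, 0, 8],
  [0, 0, 14],
  [3, 5, 19],
  [5, 11, 19],
  [7, 17, 19],
  [9, 23, 19],
  [11, 28, 19],
  [11, 28, 19],
  [11, 28, 19],
], turn=[0, 0, 0, 0, 0, 0, 0, 0, 0, 0, 0, 0], grip=[0, 0, 0, 0, 0, 0, 0, 0, 0, 0, 0, 0])

```text
time_s: 6.05
position: [0.562, 0.0948, 0.2541]
tcp_rot: [[0.999, 0.034, -0.002], [0.034, -0.999, -0.001], [-0.002, 0.001, -1.0]]
force: [0.6, -0.2, 0.2]
opening: 0.999
grasp_force: 0.0
```

```bash
python3 - <<'E'
from h import *
c=snap('wrist','w2.png'); np.save('w2.npy',c,allow_pickle=True); s=read_state(); print(s['position'],s['opening'])
for p in((.643,.109,.098),(.645,.11,.044),(.58,-.18,.058)): print(proj(c,p,1))
E
```

```text
[0.56202256 0.0939335  0.25419727] 1.0019871190173375
(np.float64(310.52517544010885), np.float64(121.81178130086553))
(np.float64(311.5145626344254), np.float64(119.89346657962821))
(np.float64(563.7033096054847), np.float64(201.2447461662973))
```

View pics/w2.png

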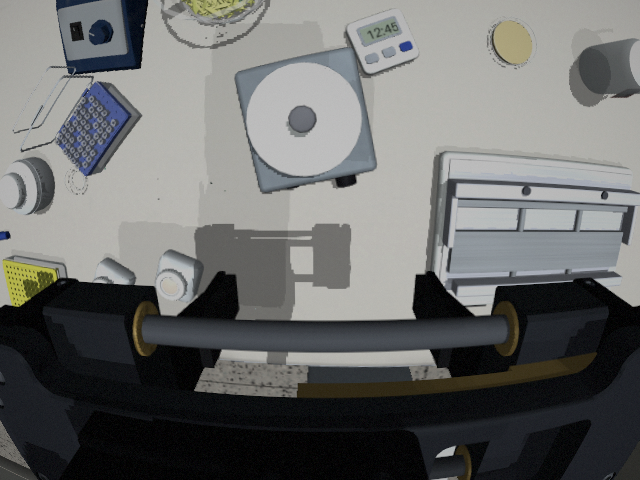

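The view from above shows the covered mixer with its knob at (302,119), and the jaw fully open. The bottles are at (115,272) and (175,283), and the floor between the mixer and shaker is free.

```bash
python3 - <<'E'
from h import *
c=np.load('w2.npy',allow_pickle=True).item(); i=c['color']; g=cv2.cvtColor(i,cv2.COLOR_BGR2GRAY)
hsv=cv2.cvtColor(i,cv2.COLOR_BGR2HSV)
def circ(P):
    A=np.c_[2*P[:,:2],np.ones(len(P))]; s=np.linalg.lstsq(A,(P[:,:2]**2).sum(1),rcond=None)[0]
    return s[:2],np.sqrt(s[2]+s[0]**2+s[1]**2)
m=np.zeros_like(g); m[100:140,280:325]=(g[100:140,280:325]<150)
k=max(cv2.findContours(m,0,1)[0],key=cv2.contourArea)[:,0]
print('knob',circ(np.array([onz(c,u,v,.097,1) for u,v in k])),cv2.boundingRect(k))
m=np.zeros_like(g); m[50:195,235:380]=g[50:195,235:380]>175
m=cv2.morphologyEx(m,cv2.MORPH_OPEN,np.ones((3,3),np.uint8))
n,l,st,ce=cv2.connectedComponentsWithStats(m); j=l[140,270]; print(st[j])
k=max(cv2.findContours((l==j).astype(np.uint8),0,1)[0],key=cv2.contourArea)[:,0]
P=np.array([onz(c,u,v,.076,1) for u,v in k]); print('cover',circ(P))
cc,r=circ(P); print(np.std(np.hypot(*(P[:,:2]-cc).T)))
for q in((237,73),(355,47),(376,163),(262,193)): print(onz(c,*q,.044,1))
for q in((174,287),): print('bR cap',onz(c,*q,.044,1))
E
```

```text
knob (array([0.64379451, 0.11711916]), np.float64(0.012750253605688952)) (287, 105, 30, 32)
[ 247   63  114  112 9323]
cover (array([0.64574151, 0.11661536]), np.float64(0.051704207066749136))
0.0003542130206217829
[0.69270745 0.18636324 0.044     ]
[0.72109832 0.06969051 0.044     ]
[0.60418076 0.04363146 0.044     ]
[0.56935069 0.15896346 0.044     ]
bR cap [0.4561377  0.26769954 0.044     ]
```

>>> jog_arm([
  [4, 1, -3],
  [8.2, 2.3, -7],
  [8.2, 2.3, -12],
  [8.2, 2.3, -15],
  [8.2, 2.3, -17.4],
  [8.2, 2.3, -17.4],
  [8.2, 2.3, -17.4],
  [8.2, 2.3, -17.4],
  [8.2, 2.3, -17.4],
  [8.2, 2.3, -17.4],
  [8.2, 2.3, -17.4],
  [8.2, 2.3, -17.4],
], turn=[0, 0, 0, 0, 0, 0, 0, 0, 0, 0, 0, 0], grip=[0, 0, 0.3, 0.4, 0.95, 0.95, 0.95, 0.95, 0.95, 0.95, 0.95, 0.95])

```text
time_s: 7.6
position: [0.6453, 0.1177, 0.0813]
tcp_rot: [[0.999, 0.033, 0.001], [0.033, -0.999, -0.0], [0.001, 0.0, -1.0]]
force: [-1.2, -1.2, 5.6]
opening: 0.263
grasp_force: 30.0
```

>>> jog_arm([
  [0, 0, 2],
  [0, 0, 6],
  [0, 0, 8],
  [-5, -1, 8],
  [-10, -2, 8],
  [-15, -2.6, 7],
  [-17.5, -2.6, 3],
  [-17.5, -2.6, 0],
  [-17.5, -2.6, -2.5],
  [-17.5, -2.6, -3.8],
  [-17.5, -2.6, -4.3],
  [-17.5, -2.6, -4.3],
], turn=[0, 0, 0, 0, 0, 0, 0, 0, 0, 0, 0, 0], grip=[0.95, 0.95, 0.95, 0.95, 0.95, 0.95, 0.95, 0.95, 0.95, 0.95, 0.95, 0.95])

```text
time_s: 9.1
position: [0.4706, 0.0918, 0.038]
tcp_rot: [[0.999, 0.033, 0.001], [0.033, -0.999, 0.0], [0.001, 0.0, -1.0]]
force: [-0.1, 0.2, -1.1]
opening: 0.265
grasp_force: 30.0
```

>>> jog_arm([
  [0, 0, -0.1],
  [0, 0, -0.2],
  [0, 0, -0.2],
  [0, 0, -0.2],
  [0, 0, -0.2],
  [0, 0, -0.2],
  [0, 0, 0.5],
  [0, 0, 4],
  [1, 0, 10],
  [2, 0, 16],
  [4, 0, 20],
  [4, 0, 20],
], turn=[0, 0, 0, 0, 0, 0, 0, 0, 0, 0, 0, 0], grip=[0.95, 0.95, 0.5, 0.5, 0.5, 0.5, 0.5, 0.2, 0, 0, 0, 0])

```text
time_s: 10.6
position: [0.5138, 0.0917, 0.2418]
tcp_rot: [[0.999, 0.033, 0.011], [0.033, -0.999, -0.0], [0.011, 0.001, -1.0]]
force: [-0.0, 0.5, -1.1]
opening: 0.954
grasp_force: 0.0
```

```bash
python3 - <<'E'
from h import *
c=snap('wrist','w3.png'); np.save('w3.npy',c,allow_pickle=True)
i=c['color']; g=cv2.cvtColor(i,cv2.COLOR_BGR2GRAY)
u,v=map(int,proj(c,(.6455,.116,.068),1)); print(u,v,i[v,u])
print(g[v,u-70:u+70:3].tolist()); print(g[max(0,v-70):v+70:3,u].tolist())
cu,cv=map(int,proj(c,(.4695,.0906,.054),1));print(cu,cv)
E
```

```text
301 68 [28 27 26]
[174, 173, 81, 114, 128, 130, 128, 129, 82, 30, 25, 25, 28, 26, 28, 28, 30, 31, 29, 30, 24, 27, 27, 26, 28, 27, 30, 28, 29, 29, 30, 28, 26, 31, 27, 31, 30, 32, 33, 84, 141, 140, 141, 140, 125, 128, 189]
[182, 181, 183, 183, 132, 137, 144, 142, 142, 76, 31, 30, 31, 29, 31, 27, 29, 26, 31, 27, 27, 25, 26, 28, 26, 25, 28, 32, 29, 30, 30, 27, 27, 27, 27, 28, 30, 29, 21, 43, 77, 130, 135, 136, 136, 136]
323 252
```

View pics/w3.png

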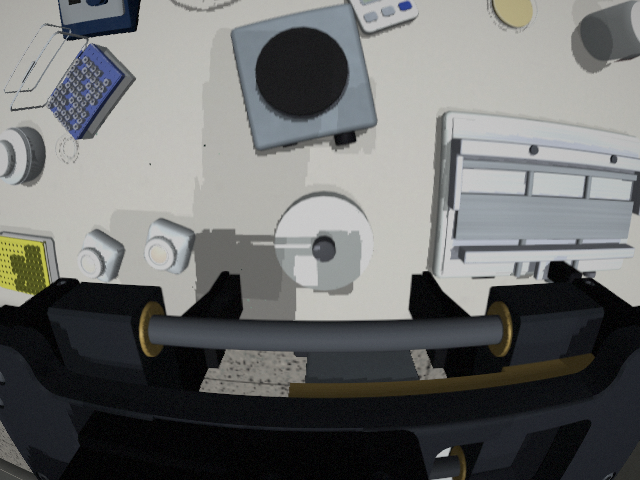

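The cover stands level on the bench at (323,245). The pad is exposed at (302,71), and the bottles' caps are at (92,260) and (160,252).

```bash
cat >> h.py <<'E'
def circ(P):
    A=np.c_[2*P[:,:2],np.ones(len(P))]; s=np.linalg.lstsq(A,(P[:,:2]**2).sum(1),rcond=None)[0]
    return s[:2].round(4),np.sqrt(s[2]+s[0]**2+s[1]**2).round(4)
def pad(c,thr=80,z=.068):
    g=cv2.cvtColor(c['color'],cv2.COLOR_BGR2GRAY); u,v=map(int,proj(c,(.6455,.116,z),1))
    l=cv2.connectedComponents((g<thr).astype(np.uint8))[1]
    k=max(cv2.findContours((l==l[v,u]).astype(np.uint8),0,1)[0],key=cv2.contourArea)
    P=np.array([onz(c,*q,z,1) for q in cv2.convexHull(k)[:,0]]); return circ(P)
E
python3 - <<'E'
from h import *
c=np.load('w3.npy',allow_pickle=True).item()
for t in(60,80,90):print(pad(c,t))
print(onz(c,92,260,.044,1),onz(c,160,252,.044,1), onz(c,325,249,.054,1))
E
```

```text
(array([0.6429, 0.1167]), np.float64(0.0419))
(array([0.642 , 0.1168]), np.float64(0.0429))
(array([0.642 , 0.1169]), np.float64(0.0432))
[0.44384522 0.36863231 0.044     ] [0.4590103  0.27120693 0.044     ] [0.47305073 0.08937986 0.054     ]
```

>>> jog_arm([
  [-5, 3, 3],
  [-8, 8, 6],
  [-10, 13, 6],
  [-12, 18, 6],
  [-14, 23, 6],
  [-14.5, 24, 6],
  [-14.5, 24, 6],
  [-14.5, 24, 6],
], turn=[-1.8, -1.8, -1.8, -1.8, -1.8, -1.8, -1.8, -1.8], grip=[0, 0, 0, 0, 0, 0, 0, 0])

```text
time_s: 11.65
position: [0.3651, 0.3304, 0.2968]
tcp_rot: [[1.0, -0.0, -0.001], [-0.0, -1.0, -0.002], [-0.001, 0.002, -1.0]]
force: [0.4, -1.1, 0.5]
opening: 0.998
grasp_force: 0.0
```

```bash
python3 - <<'E'
from h import *
c=snap('wrist','w4.png'); np.save('w4.npy',c,allow_pickle=True); print(read_state()['position'])
i=c['color']
cv2.imwrite('pics/w4c.png',cv2.resize(i[80:280,200:467],(800,600),interpolation=cv2.INTER_CUBIC))
for p in((.44,.365,.044),(.456,.268,.044)): print(proj(c,p,1))
E
```

```text
[0.3654342  0.33037565 0.29705168]
(np.float64(292.64766766461787), np.float64(128.24606795735417))
(np.float64(380.1350688111876), np.float64(114.5912297201507))
```

View pics/w4c.png

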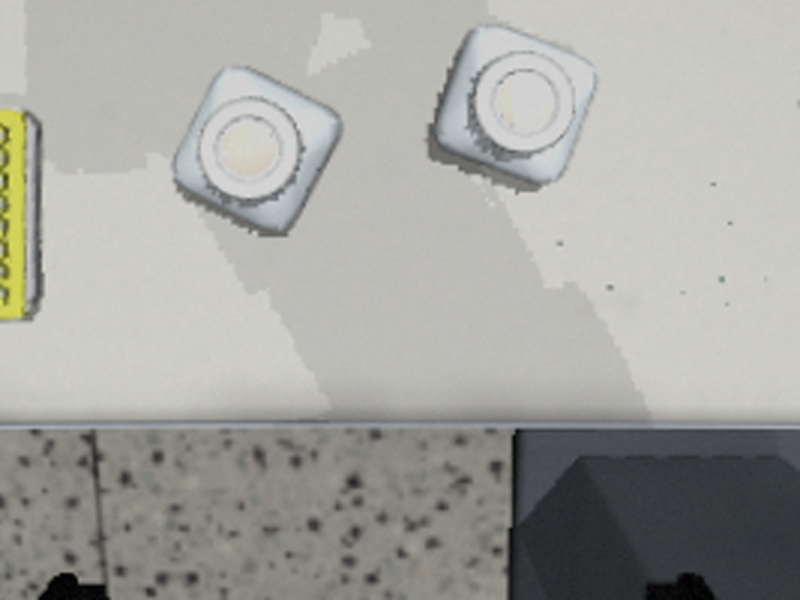

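The crop shows both bottles: the left cap is centred at (248,147) with flats turned about -30°, and the right cap at (523,101) with flats at about -24°.

```bash
python3 - <<'E'
from h import *
c=np.load('w4.npy',allow_pickle=True).item()
f=lambda q,z: onz(c,200+q[0]/2.996,80+q[1]/3,z,1)
for cap,C in(((248.5,147),[(238,67),(342,125),(283,235),(178,165)]),((523,101),[(487,27),(597,75),(545,188),(433,140)])):
    P=np.array([f(q,.02) for q in C]); print('cap',f(cap,.044).round(4),'body',P.mean(0).round(4))
    d=np.roll(P,-1,0)-P; print([round((np.degrees(np.arctan2(v[1],v[0]))+45)%90-45,1) for v in d],np.linalg.norm(d,axis=1).round(3))
print(read_state()['joint_positions'])
E
```

```text
cap [0.4394 0.3758 0.044 ] body [0.4386 0.374  0.02  ]
[np.float64(-30.2), np.float64(-28.4), np.float64(-34.8), np.float64(-32.5)] [0.047 0.049 0.05  0.045]
cap [0.4569 0.2743 0.044 ] body [0.455  0.2737 0.02  ]
[np.float64(-21.9), np.float64(-23.7), np.float64(-22.3), np.float64(-24.8)] [0.047 0.05  0.048 0.05 ]
[ 2.91126380e+01  1.48350310e+01  9.49734269e+01 -3.11651766e-02
  7.02671618e+01  1.19157468e+02]
```

>>> jog_arm([
  [2, 1, -3],
  [4, 2, -6],
  [6, 3, -10],
  [7.4, 4.1, -14],
  [7.4, 4.1, -18],
  [7.4, 4.1, -20.7],
  [7.4, 4.1, -20.7],
  [7.4, 4.1, -20.7],
  [7.4, 4.1, -20.7],
], turn=[10, 20, 30, 40, 50, 59, 59, 59, 59], grip=[0, 0, 0, 0, 0, 0, 0, 0, 0])

```text
time_s: 12.82
position: [0.4403, 0.3731, 0.0922]
tcp_rot: [[0.515, 0.857, 0.003], [0.857, -0.515, 0.002], [0.003, 0.002, -1.0]]
force: [-0.6, -0.0, 0.7]
opening: 0.999
grasp_force: 0.0
```

```bash
python3 - <<'E'
from h import *
c=snap('wrist','w5.png'); np.save('w5.npy',c,allow_pickle=True); s=read_state(); print(s['position'],s['joint_positions'].round(1) if hasattr(s['joint_positions'],'round') else s['joint_positions'])
print('tcp px',proj(c,s['position'],1), 'tcp axis at .044',proj(c,(*s['position'][:2],.044),1))
E
```

```text
[0.44005835 0.37310726 0.09210157] [29.2 36.8 95.5  0.  47.6 60.2]
tcp px (np.float64(322.82857732295116), np.float64(291.809410269555)) tcp axis at .044 (np.float64(323.0629931471033), np.float64(257.17902878711084))
```

View pics/w5.png

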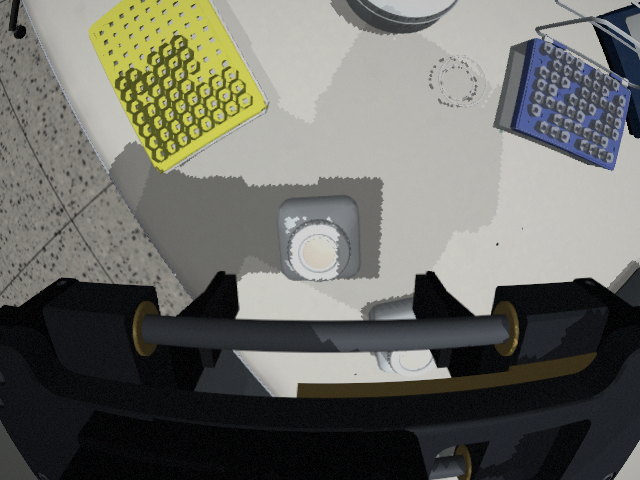

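The bottle is square between the fingers, with its cap at (319,251) against the tool axis at (323,257). That puts it about 3.5 mm off along the tool x. I correct that, then grasp.

>>> jog_arm([
  [0, 0.4, -2],
  [0, 0.4, -5],
  [0, 0.4, -7.5],
  [0, 0.4, -8.8],
  [0, 0.4, -8.8],
  [0, 0.4, -8.8],
  [0, 0.4, -8.8],
  [0, 0.4, -8.8],
  [0, 0.4, -8.8],
  [0, 0.4, -8.8],
  [0, 0.4, -8.8],
  [0, 0.4, -8.8],
], turn=[0, 0, 0, 0, 0, 0, 0, 0, 0, 0, 0, 0], grip=[0, 0, 0, 0, 0, 0.6, 0.6, 0.6, 0.6, 0.6, 0.6, 0.6])

```text
time_s: 14.38
position: [0.439, 0.3768, 0.0027]
tcp_rot: [[0.514, 0.858, 0.0], [0.858, -0.514, 0.0], [0.0, -0.0, -1.0]]
force: [-0.1, 0.3, 2.1]
opening: 0.618
grasp_force: 29.7
```

>>> jog_arm([
  [0, 0, 3],
  [0, 0, 8],
  [2, -3, 13],
  [5, -9, 16],
  [8, -15, 16],
  [11, -21, 16],
  [12.5, -26, 16],
  [12.5, -26, 16],
  [12.5, -26, 16],
  [12.5, -26, 16],
], turn=[0, 0, -10, -20, -30, -40, -50, -57.2, -57.2, -57.2], grip=[0.6, 0.6, 0.6, 0.6, 0.6, 0.6, 0.6, 0.6, 0.6, 0.6])

```text
time_s: 15.62
position: [0.5632, 0.1175, 0.1621]
tcp_rot: [[0.999, 0.035, -0.001], [0.035, -0.999, 0.0], [-0.001, -0.0, -1.0]]
force: [-0.0, -1.1, -0.9]
opening: 0.621
grasp_force: 29.7
```

```bash
python3 - <<'E'
from h import *
c=snap('wrist','w6.png'); np.save('w6.npy',c,allow_pickle=True); s=read_state(); p=s['position']; print(p,np.round(s['tcp_rot'],3).tolist(),s['opening'])
for t in(60,80): print(pad(c,t))
print(proj(c,(*p[:2],p[2]+.041),1))
cv2.imwrite('pics/w6c.png',cv2.resize(c['color'][40:340,160:460],(600,600),interpolation=cv2.INTER_CUBIC))
E
```

```text
[0.56325366 0.11777908 0.1622259 ] [[0.999, 0.036, -0.001], [0.036, -0.999, 0.0], [-0.001, -0.0, -1.0]] 0.619163428014179
(array([0.6455, 0.1172]), np.float64(0.0414))
(array([0.6454, 0.1172]), np.float64(0.0417))
(np.float64(323.42731733120945), np.float64(339.52187604273604))
```

View pics/w6c.png

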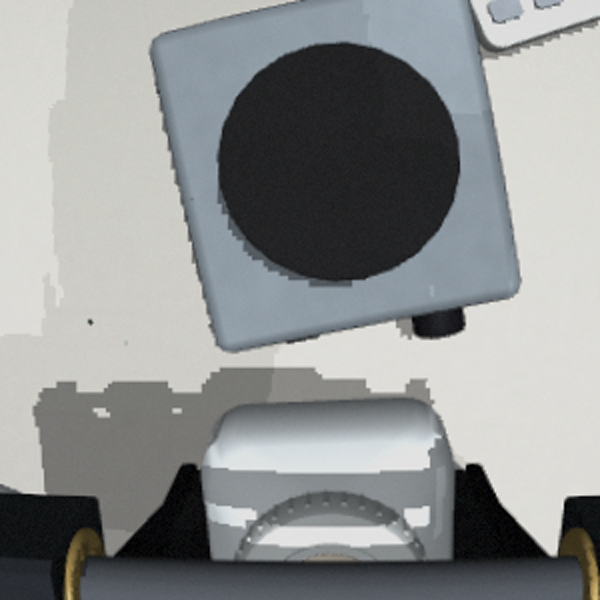

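The pad is seen at crop (340,160). The held bottle is square in the fingers, with its front bottom edge at crop row 400.

```bash
python3 - <<'E'
from h import *
c=np.load('w6.npy',allow_pickle=True).item(); p=np.array([.56325,.11778,.1622])
for dx in(.024,.0275,.031):
  for dz in(-.0027,.002,.019): print(dx,dz,np.round(proj(c,p+[dx,.036*dx,dz],1),1))
E
```

```text
0.024 -0.0027 [323.5 245. ]
0.024 0.002 [323.5 248.3]
0.024 0.019 [323.4 261.8]
0.0275 -0.0027 [323.5 237.9]
0.0275 0.002 [323.5 241. ]
0.0275 0.019 [323.4 253.9]
0.031 -0.0027 [323.5 230.7]
0.031 0.002 [323.5 233.7]
0.031 0.019 [323.4 245.9]
```

>>> jog_arm([
  [5, 0, 0],
  [8.2, 0, -2],
  [8.2, 0, -6],
  [8.2, 0, -8],
  [8.2, 0, -9],
  [8.2, 0, -9.4],
  [8.2, 0, -9.7],
  [8.2, 0, -9.9],
  [8.2, 0, -9.9],
], turn=[0, 0, 0, 0, 0, 0, 0, 0, 0], grip=[0.6, 0.6, 0.6, 0.6, 0.6, 0.6, 0.6, 0.6, 0.6])

```text
time_s: 16.8
position: [0.6462, 0.1171, 0.0646]
tcp_rot: [[0.999, 0.033, 0.001], [0.033, -0.999, 0.001], [0.001, -0.001, -1.0]]
force: [-2.5, 2.1, 3.7]
opening: 0.621
grasp_force: 29.7
```

>>> jog_arm([
  [0, 0, -0.15],
  [0, 0, -0.3],
  [0, 0, -0.4],
  [0, 0, -0.4],
], turn=[0, 0, 0, 0], grip=[0.6, 0.6, 0.6, 0.6])

```text
time_s: 17.3
position: [0.6463, 0.1171, 0.0625]
tcp_rot: [[0.999, 0.033, 0.001], [0.033, -0.999, 0.0], [0.001, -0.0, -1.0]]
force: [-6.5, 2.9, 15.8]
opening: 0.618
grasp_force: 29.7
```

>>> jog_arm([
  [0, 0, 0],
  [0, 0, 0],
  [0, 0, 0],
  [0, 0, 0],
  [0, 0, 0],
  [0, 0, 0],
  [0, 0, 0.8],
  [0, 0, 3],
  [0, 0, 8],
  [0, 0, 10],
  [0, 0, 10],
  [0, 0, 10],
], turn=[0, 0, 0, 0, 0, 0, 0, 0, 0, 0, 0, 0], grip=[0.6, 0.6, 0.6, 0.6, 0.6, 0.6, 0.6, 0.6, 0.6, 0.6, 0.6, 0.6])

```text
time_s: 18.8
position: [0.6453, 0.1164, 0.1579]
tcp_rot: [[0.999, 0.033, -0.002], [0.033, -0.999, -0.0], [-0.002, 0.0, -1.0]]
force: [-0.3, 1.0, -2.0]
opening: 0.621
grasp_force: 29.7
```

>>> jog_arm([
  [-2, -5, 0],
  [-4, -11, 0],
  [-6, -17, 0],
  [-9, -22, 0],
  [-9.8, -23.1, -3],
  [-9.8, -23.1, -6],
  [-9.8, -23.1, -8],
  [-9.8, -23.1, -9],
  [-9.8, -23.1, -9],
], turn=[0, 0, 0, 0, 0, 0, 0, 0, 0], grip=[0.6, 0.6, 0.6, 0.6, 0.6, 0.6, 0.6, 0.6, 0.6])

```text
time_s: 19.92
position: [0.5473, -0.1139, 0.0682]
tcp_rot: [[0.999, 0.033, -0.003], [0.033, -0.999, 0.001], [-0.003, -0.001, -1.0]]
force: [-0.3, -0.1, -1.6]
opening: 0.621
grasp_force: 29.7
```

```bash
python3 - <<'E'
from h import *
c=snap('wrist','w7.png'); np.save('w7.npy',c,allow_pickle=True); s=read_state(); p=s['position']; print(p,s['opening'])
for dz in(-.0025,.002): print(np.round(proj(c,p+[.0275,.001,dz],1),1))
for y in(-.18,-.145,-.1,-.06): print(np.round(proj(c,(.57416-.03182*y,y,.058),1),1))
cv2.imwrite('pics/w7c.png',cv2.resize(c['color'][80:330,180:480],(720,600),interpolation=cv2.INTER_CUBIC))
E
```

```text
[ 0.54793344 -0.1140796   0.06908412] 0.6202298161201522
[324.5 237.3]
[324.5 240.3]
[456.6 227.7]
[389.7 227.4]
[297.7 227.3]
[218.3 227.3]
```

View pics/w7c.png

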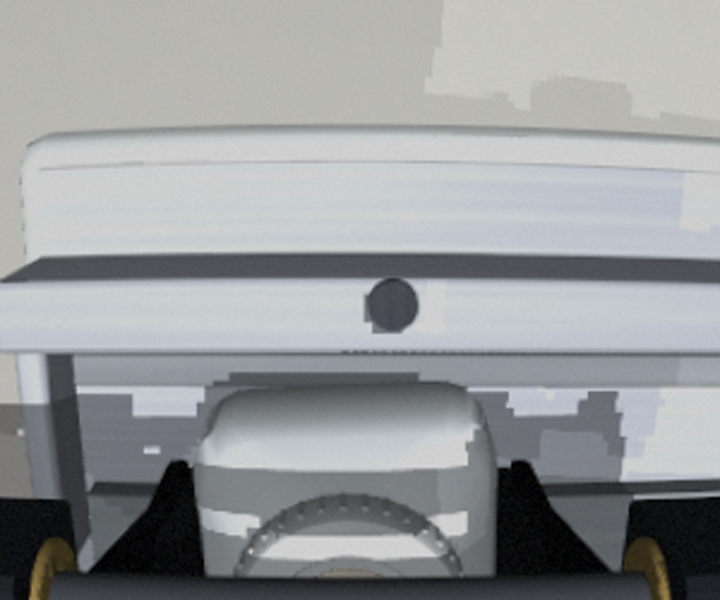

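The fixed jaw's face edge is at crop row 351 and the held bottle's front edge at row 383, parallel and about 2.5 mm short of the jaw in x. I lower it and release.

>>> jog_arm([
  [-0.1, 0, -1],
  [-0.1, 0, -2],
  [-0.1, 0, -2.7],
  [-0.1, 0, -3],
  [-0.1, 0, -3.1],
  [-0.1, 0, -3.1],
], turn=[0, 0, 0, 0, 0, 0], grip=[0.6, 0.6, 0.6, 0.6, 0.6, 0.6])

```text
time_s: 20.72
position: [0.5472, -0.1143, 0.0387]
tcp_rot: [[0.999, 0.033, 0.001], [0.033, -0.999, -0.0], [0.001, 0.0, -1.0]]
force: [0.1, 0.2, -0.5]
opening: 0.619
grasp_force: 29.7
```

>>> jog_arm([
  [0, 0, -0.05],
  [0, 0, -0.05],
  [0, 0, -0.05],
  [0, 0, -0.05],
  [0, 0, 1],
  [0, 0, 4],
  [0, 0, 9],
  [0, 0, 14],
  [0, 4, 20],
  [-4, 10, 23],
  [-7, 16, 23],
  [-10, 22, 23],
], turn=[0, 0, 0, 0, 0, 0, 0, 0, 0, 0, 0, 0], grip=[0.6, 0.25, 0.25, 0.25, 0.25, 0.25, 0.25, 0.25, 0, 0, 0, 0])

```text
time_s: 22.22
position: [0.4601, 0.0802, 0.2692]
tcp_rot: [[0.999, 0.032, 0.003], [0.032, -0.999, 0.0], [0.003, -0.0, -1.0]]
force: [0.6, -0.8, 0.2]
opening: 0.985
grasp_force: 0.0
```

>>> jog_arm([
  [-2, 6, 0],
  [-4.7, 12, 0],
  [-4.7, 14, 0],
  [-4.7, 14, 0],
  [-4.7, 14, 0],
  [-4.7, 14, 0],
], turn=[10, 20, 30, 40, 50, 60], grip=[0, 0, 0, 0, 0, 0])

```text
time_s: 22.98
position: [0.4134, 0.2191, 0.2682]
tcp_rot: [[0.466, 0.885, 0.001], [0.885, -0.466, 0.0], [0.0, 0.001, -1.0]]
force: [-0.2, 0.4, -0.0]
opening: 0.999
grasp_force: 0.0
```

```bash
python3 - <<'E'
from h import *
c=snap('wrist','w8.png'); np.save('w8.npy',c,allow_pickle=True); s=read_state(); p=s['position']; print(p,s['opening'])
d=snap('side','s8.png')
print(proj(c,(.457,.274,.044),1)); print(proj(d,(.457,.27,.044)))
i=d['color']; w=c['color']
cv2.imwrite('pics/c8.png',np.hstack([cv2.resize(w[0:300,100:500],(460,345)),cv2.resize(i[200:430,240:360],(340,345*1))]))
E
```

```text
[0.41334114 0.21895127 0.2681449 ] 0.9995339810333512
(np.float64(336.6012432142291), np.float64(133.09173105486752))
(np.float64(288.0057642422758), np.float64(241.58224148233114))
```

View pics/c8.png

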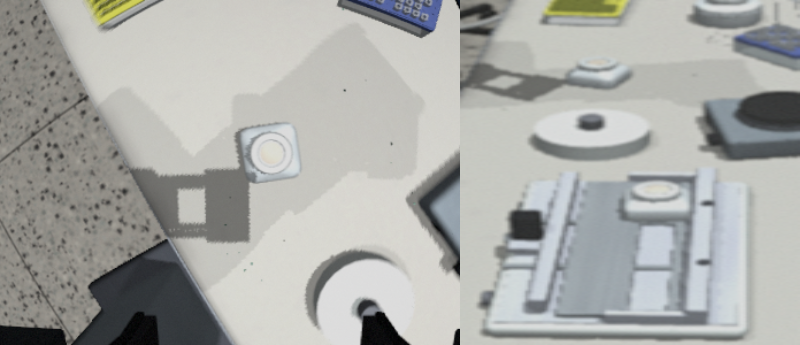

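The first bottle stands on the rails by the fixed jaw. The second bottle is unmoved, with its cap at crop (270,154) and its flats about 5° off the tool's yaw.

>>> jog_arm([
  [2, 2.5, -5],
  [4.2, 5.5, -10],
  [4.2, 5.5, -15],
  [4.2, 5.5, -17.6],
  [4.2, 5.5, -17.6],
  [4.2, 5.5, -17.6],
  [4.2, 5.5, -17.6],
], turn=[5, 5, 5, 5, 5, 5, 5], grip=[0, 0, 0, 0, 0, 0, 0])

```text
time_s: 23.95
position: [0.4569, 0.2742, 0.0933]
tcp_rot: [[0.393, 0.919, 0.003], [0.919, -0.393, 0.001], [0.002, 0.003, -1.0]]
force: [-0.4, -0.0, 0.5]
opening: 1.002
grasp_force: 0.0
```

```bash
python3 - <<'E'
from h import *
c=snap('wrist','w9.png'); np.save('w9.npy',c,allow_pickle=True); s=read_state(); p=s['position']; print(p)
print(proj(c,(*p[:2],.044),1))
cv2.imwrite('pics/w9c.png',cv2.resize(c['color'][140:320,220:430],(700,600),interpolation=cv2.INTER_CUBIC))
E
```

```text
[0.45673216 0.27418363 0.09317825]
(np.float64(323.19574875321376), np.float64(256.31329329197484))
```

View pics/w9c.png

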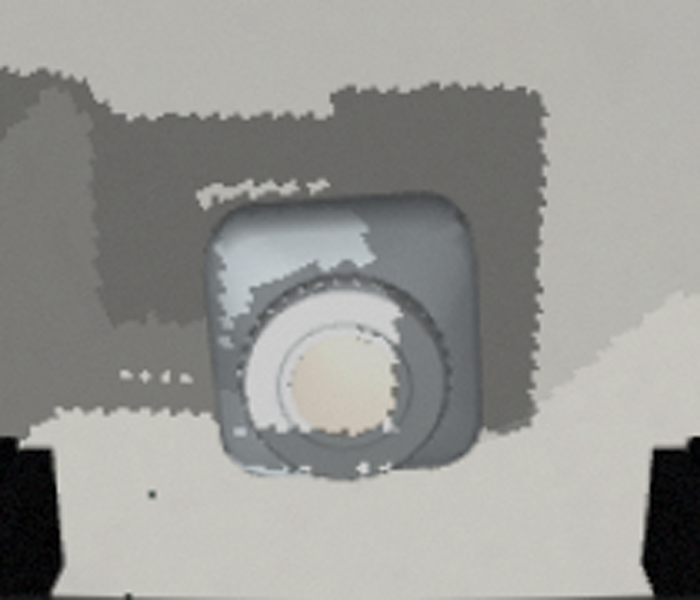

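The bottle sits centred under the tool, with its cap at about (323,255) against the axis at (323,256), and is turned about 3.5° further. I add the turn and grasp.

>>> jog_arm([
  [0, 0, -2],
  [0, 0, -5],
  [0, 0, -7.5],
  [0, 0, -8.6],
  [0, 0, -9],
  [0, 0, -9],
  [0, 0, -9],
  [0, 0, -9],
  [0, 0, -9],
  [0, 0, -9],
  [0, 0, -9],
  [0, 0, -9],
], turn=[3.5, 3.5, 3.5, 3.5, 3.5, 3.5, 3.5, 3.5, 3.5, 3.5, 3.5, 3.5], grip=[0, 0, 0, 0, 0, 0.6, 0.6, 0.6, 0.6, 0.6, 0.6, 0.6])

```text
time_s: 25.5
position: [0.4559, 0.2739, 0.0019]
tcp_rot: [[0.336, 0.942, 0.0], [0.942, -0.336, 0.0], [0.0, 0.0, -1.0]]
force: [-0.7, 0.4, 4.8]
opening: 0.616
grasp_force: 30.0
```

>>> jog_arm([
  [0, 0, 3],
  [0, 0, 8],
  [2, -2, 13],
  [4, -6, 16],
  [7, -10, 16],
  [10.7, -14, 16],
  [10.7, -15.6, 16],
  [10.7, -15.6, 16],
  [10.7, -15.6, 16],
  [10.7, -15.6, 16],
  [10.7, -15.6, 16],
], turn=[0, 0, -10, -20, -30, -40, -50, -60, -68.5, -68.5, -68.5], grip=[0.6, 0.6, 0.6, 0.6, 0.6, 0.6, 0.6, 0.6, 0.6, 0.6, 0.6])

```text
time_s: 26.88
position: [0.5623, 0.118, 0.1611]
tcp_rot: [[0.999, 0.035, -0.001], [0.035, -0.999, 0.0], [-0.001, -0.0, -1.0]]
force: [0.0, 0.0, -0.9]
opening: 0.622
grasp_force: 30.0
```

```bash
python3 - <<'E'
from h import *
c=snap('wrist','w10.png'); s=read_state(); p=s['position']; print(p,np.round(s['tcp_rot'],3).tolist(),s['opening'])
print(pad(c,60))
print(proj(c,p+[.0275,.001,-.002],1))
g=cv2.cvtColor(c['color'],cv2.COLOR_BGR2GRAY)
for u in (290,323,355): print(g[220:262,u].tolist())
E
```

```text
[0.56233821 0.1180155  0.16119178] [[0.999, 0.035, -0.001], [0.035, -0.999, 0.0], [-0.001, -0.0, -1.0]] 0.6174994035981266
(array([0.6455, 0.1172]), np.float64(0.0414))
(np.float64(324.0022859969996), np.float64(238.25678825348103))
[203, 205, 169, 120, 120, 119, 119, 119, 119, 122, 120, 118, 118, 120, 118, 118, 119, 107, 93, 88, 90, 97, 103, 109, 114, 123, 127, 132, 139, 143, 149, 153, 161, 169, 176, 183, 191, 198, 208, 212, 217, 220]
[221, 221, 221, 220, 221, 220, 221, 220, 221, 179, 136, 137, 137, 135, 135, 135, 137, 116, 89, 85, 91, 100, 105, 110, 117, 122, 126, 133, 139, 143, 149, 156, 163, 169, 175, 184, 191, 199, 206, 212, 216, 217]
[220, 219, 220, 219, 220, 220, 220, 219, 220, 219, 221, 220, 219, 220, 219, 219, 220, 168, 82, 85, 95, 102, 106, 111, 120, 126, 129, 135, 140, 146, 153, 158, 164, 172, 179, 187, 193, 199, 207, 216, 217, 217]
```

>>> jog_arm([
  [5, 0, 0],
  [8.2, 0, -2],
  [8.2, 0, -6],
  [8.2, 0, -8],
  [8.2, 0, -9],
  [8.2, 0, -9.4],
  [8.2, 0, -9.7],
  [8.2, 0, -9.9],
  [8.2, 0, -10.1],
  [8.2, 0, -10.2],
  [8.2, 0, -10.2],
], turn=[0, 0, 0, 0, 0, 0, 0, 0, 0, 0, 0], grip=[0.6, 0.6, 0.6, 0.6, 0.6, 0.6, 0.6, 0.6, 0.6, 0.6, 0.6])

```text
time_s: 28.3
position: [0.6449, 0.118, 0.0618]
tcp_rot: [[0.999, 0.033, 0.001], [0.033, -0.999, 0.0], [0.001, -0.0, -1.0]]
force: [-5.5, -0.7, 10.9]
opening: 0.617
grasp_force: 30.0
```

>>> jog_arm([
  [0, 0, -0.1],
  [0, 0, -0.1],
  [0, 0, -0.1],
  [0, 0, -0.1],
  [0, 0, -0.1],
  [0, 0, -0.1],
  [0, 0, -0.1],
  [0, 0, 0.8],
  [0, 0, 3],
  [0, 0, 8],
  [0, 0, 10],
  [0, 0, 10],
], turn=[0, 0, 0, 0, 0, 0, 0, 0, 0, 0, 0, 0], grip=[0.6, 0.6, 0.6, 0.6, 0.6, 0.6, 0.6, 0.6, 0.6, 0.6, 0.6, 0.6])

```text
time_s: 29.8
position: [0.6469, 0.1178, 0.1615]
tcp_rot: [[0.999, 0.033, 0.006], [0.033, -0.999, -0.0], [0.006, 0.0, -1.0]]
force: [-0.4, -0.1, -1.9]
opening: 0.621
grasp_force: 30.0
```

>>> jog_arm([
  [-1, -5, 0],
  [-3, -11, 0],
  [-5, -17, 0],
  [-7, -23, 0],
  [-8, -29, 0],
  [-9, -35, 0],
  [-9.3, -37.2, -2],
  [-9.3, -37.2, -5],
  [-9.3, -37.2, -7.5],
  [-9.3, -37.2, -9],
  [-9.3, -37.2, -9],
  [-9.3, -37.2, -9],
], turn=[0, 0, 0, 0, 0, 0, 0, 0, 0, 0, 0, 0], grip=[0.6, 0.6, 0.6, 0.6, 0.6, 0.6, 0.6, 0.6, 0.6, 0.6, 0.6, 0.6])

```text
time_s: 31.3
position: [0.5523, -0.2541, 0.0699]
tcp_rot: [[0.999, 0.033, 0.001], [0.033, -0.999, -0.001], [0.001, 0.001, -1.0]]
force: [0.7, -0.8, -1.4]
opening: 0.621
grasp_force: 30.0
```

```bash
python3 - <<'E'
from h import *
c=snap('wrist','w11.png'); s=read_state(); p=s['position']; print(p,np.round(s['tcp_rot'],3).tolist(),s['opening'])
print(proj(c,p+[.0275,.001,-.002],1))
g=cv2.cvtColor(c['color'],cv2.COLOR_BGR2GRAY)
for u in (290,355):
    print([round(float(k),1) for k in proj(c,(.57416-.03182*(p[1]),p[1],.058),1)], g[215:255,u].tolist())
E
```

```text
[ 0.5525271  -0.25429933  0.07041859] [[0.999, 0.033, 0.002], [0.033, -0.999, -0.001], [0.002, 0.001, -1.0]] 0.6137313585336369
(np.float64(324.53598765627856), np.float64(238.25498065707217))
[326.7, 227.6] [194, 193, 190, 191, 193, 191, 193, 192, 191, 187, 174, 147, 85, 124, 144, 149, 148, 148, 147, 93, 87, 88, 84, 75, 76, 81, 89, 93, 98, 102, 111, 116, 120, 124, 129, 134, 139, 143, 150, 159]
[326.7, 227.6] [194, 192, 192, 191, 194, 192, 193, 192, 190, 188, 176, 151, 93, 123, 146, 152, 150, 143, 108, 109, 111, 96, 79, 73, 77, 84, 90, 96, 100, 106, 112, 118, 122, 128, 132, 136, 143, 150, 155, 162]
```

>>> jog_arm([
  [-0.1, 0, -1],
  [-0.1, 0, -2],
  [-0.1, 0, -2.7],
  [-0.1, 0, -3],
  [-0.1, 0, -3.15],
  [-0.1, 0, -3.15],
], turn=[0, 0, 0, 0, 0, 0], grip=[0.6, 0.6, 0.6, 0.6, 0.6, 0.6])

```text
time_s: 32.1
position: [0.5509, -0.2543, 0.0382]
tcp_rot: [[0.999, 0.033, 0.0], [0.033, -0.999, -0.0], [0.0, 0.0, -1.0]]
force: [0.1, 0.1, -2.1]
opening: 0.618
grasp_force: 30.0
```

>>> jog_arm([
  [0, 0, -0.05],
  [0, 0, -0.1],
  [0, 0, -0.1],
], turn=[0, 0, 0], grip=[0.6, 0.6, 0.6])

```text
time_s: 32.48
position: [0.551, -0.2543, 0.0379]
tcp_rot: [[0.999, 0.033, 0.001], [0.033, -0.999, -0.001], [0.001, 0.001, -1.0]]
force: [-1.5, 0.2, 5.6]
opening: 0.617
grasp_force: 30.0
```

>>> jog_arm([
  [0, 0, 0],
  [0, 0, 0],
  [0, 0, 0],
  [0, 0, 0.5],
  [0, 0, 3],
  [0, 0, 8],
  [-3, 2, 10],
  [-8, 5, 10],
  [-9.8, 6.8, 10],
  [-9.8, 6.8, 8],
  [-9.8, 6.8, 8],
  [-9.8, 6.8, 8],
], turn=[0, 0, 0, 0, 0, 0, 0, 0, 0, 0, 0, 0], grip=[0.25, 0.25, 0.25, 0.25, 0.25, 0.25, 0.25, 0.25, 0.25, 0.25, 0.25, 0.25])

```text
time_s: 33.98
position: [0.4533, -0.1866, 0.1175]
tcp_rot: [[0.999, 0.033, 0.001], [0.033, -0.999, -0.001], [0.001, 0.001, -1.0]]
force: [0.1, 0.0, -0.1]
opening: 0.754
grasp_force: 0.0
```

```bash
python3 - <<'E'
from h import *
c=snap('wrist','w12.png'); s=read_state(); p=s['position']; print(p,s['opening']); print(proj(c,(.453,-.187,.091),1))
cv2.imwrite('pics/w12c.png',cv2.resize(c['color'][100:360,130:530],(800,520)))
E
```

```text
[ 0.45343727 -0.18671731  0.11759317] 0.7490350146418391
(np.float64(324.8512341409481), np.float64(272.7739296522922))
```

View pics/w12c.png

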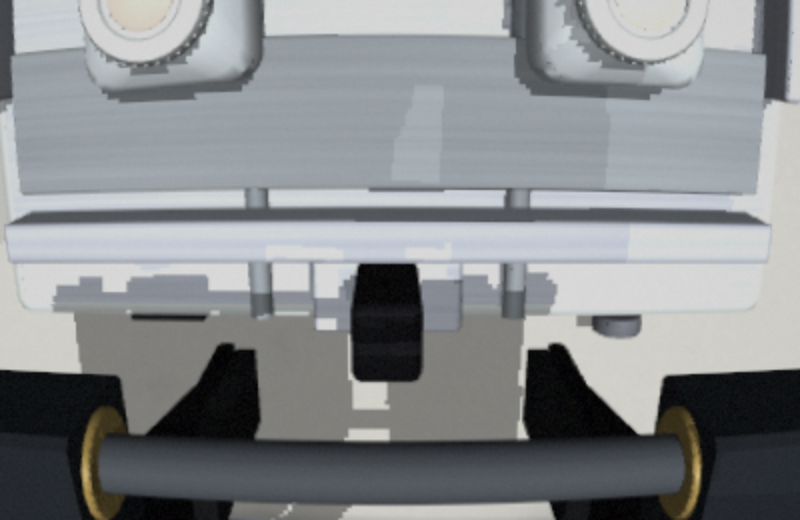

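The handle is centred between the fingers at crop (388,350), and both bottles stand on the rails. I grip the handle.

>>> jog_arm([
  [0, 0, -2.5],
  [0, 0, -5],
  [0, 0, -5.3],
  [0, 0, -5.3],
  [0, 0, -5.3],
  [0, 0, -5.3],
  [0, 0, -5.3],
  [0, 0, -5.3],
  [0, 0, -5.3],
  [0, 0, -5.3],
  [0, 0, -5.3],
], turn=[0, 0, 0, 0, 0, 0, 0, 0, 0, 0, 0], grip=[0.25, 0.25, 0.25, 0.95, 0.95, 0.95, 0.95, 0.95, 0.95, 0.95, 0.95])

```text
time_s: 35.4
position: [0.4526, -0.1854, 0.0642]
tcp_rot: [[0.999, 0.032, -0.0], [0.032, -0.999, 0.001], [-0.0, -0.001, -1.0]]
force: [1.2, 5.0, 4.9]
opening: 0.222
grasp_force: 30.0
```

>>> jog_arm([
  [0.8, 0, 0],
  [1.6, 0, 0],
  [2.4, 0.1, 0],
  [3.1, 0.1, 0],
  [3.6, 0.1, 0],
  [3.9, 0.1, 0],
  [4.1, 0.1, 0],
  [4.25, 0.1, 0],
  [4.4, 0.1, 0],
  [4.5, 0.1, 0],
  [4.5, 0.1, 0],
  [4.5, 0.1, 0],
], turn=[0, 0, 0, 0, 0, 0, 0, 0, 0, 0, 0, 0], grip=[0.95, 0.95, 0.95, 0.95, 0.95, 0.95, 0.95, 0.95, 0.95, 0.95, 0.95, 0.95])

```text
time_s: 36.9
position: [0.4949, -0.184, 0.0642]
tcp_rot: [[0.999, 0.033, -0.006], [0.033, -0.999, 0.002], [-0.005, -0.002, -1.0]]
force: [-5.7, 3.8, 8.4]
opening: 0.229
grasp_force: 30.0
```

>>> jog_arm([
  [0.1, 0, 0],
  [0.2, 0, 0],
  [0.3, 0, 0],
  [0.35, 0, 0],
  [0.4, 0, 0],
  [0.4, 0, 0],
], turn=[0, 0, 0, 0, 0, 0], grip=[0.95, 0.95, 0.95, 0.95, 0.95, 0.95])

```text
time_s: 37.65
position: [0.4972, -0.1839, 0.0642]
tcp_rot: [[0.999, 0.034, -0.009], [0.034, -0.999, 0.003], [-0.009, -0.003, -1.0]]
force: [-9.0, 1.2, 10.0]
opening: 0.227
grasp_force: 30.0
```

>>> jog_arm([
  [0.15, 0, 0],
  [0.3, 0, 0],
  [0.4, 0, 0],
  [0.4, 0, 0],
  [0.4, 0, 0],
], turn=[0, 0, 0, 0, 0], grip=[0.95, 0.95, 0.95, 0.95, 0.95])

```text
time_s: 38.28
position: [0.4974, -0.1839, 0.0641]
tcp_rot: [[0.999, 0.036, -0.017], [0.036, -0.999, 0.004], [-0.017, -0.004, -1.0]]
force: [-17.3, -2.0, 17.4]
opening: 0.223
grasp_force: 30.0
```

>>> jog_arm([
  [-0.3, 0, 0],
  [-0.3, 0, 0],
  [-0.3, 0, 0],
  [-0.3, 0, 0],
  [-0.3, 0, 1],
  [-0.3, 0, 5],
  [-0.3, 0, 10],
  [-2, 0, 15],
  [-5, 2, 17],
  [-5, 2, 17],
  [-5, 2, 17],
], turn=[0, 0, 0, 0, 0, 0, 0, 0, 0, 0, 0], grip=[0.95, 0.3, 0.3, 0.3, 0.3, 0.3, 0.3, 0.3, 0.3, 0.3, 0.3])

```text
time_s: 39.65
position: [0.4562, -0.1654, 0.2344]
tcp_rot: [[0.999, 0.033, 0.001], [0.033, -0.999, -0.001], [0.001, 0.001, -1.0]]
force: [0.2, 0.1, 0.2]
opening: 0.701
grasp_force: 0.0
```

```bash
python3 - <<'E'
from h import *
c=snap('wrist','w13.png'); s=read_state(); p=s['position']; print(p,s['opening']); np.save('w13.npy',c,allow_pickle=True)
print(proj(c,(.4705,.0906,.054),1))
cv2.imwrite('pics/w13c.png',cv2.resize(c['color'][20:260,150:500],(800,549),interpolation=cv2.INTER_CUBIC))
E
```

```text
[ 0.45627515 -0.16550659  0.23392726] 0.6997342409489432
(np.float64(88.41250971991676), np.float64(191.91317929594203))
```

View pics/w13c.png

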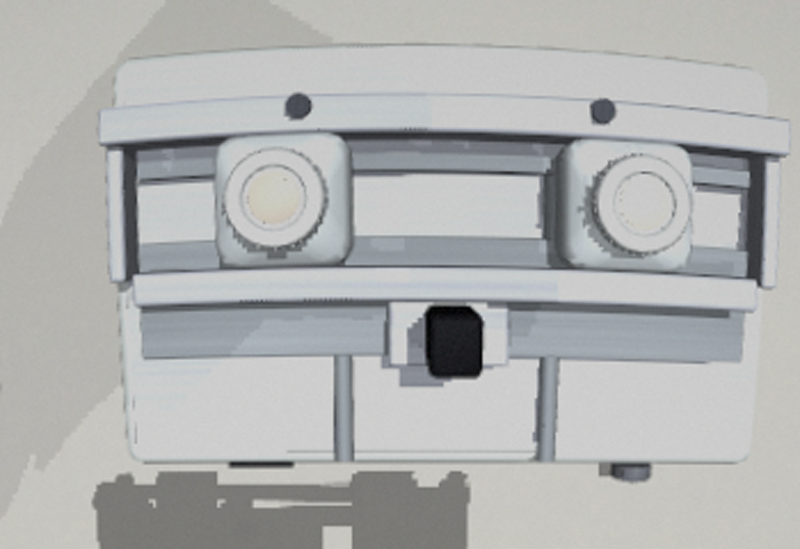

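The wrist crop shows both bottles clamped square between the jaws, with the handle free. That view was one over the 14-picture limit, so I go on by numbers only. Next I fetch the cover.

>>> jog_arm([
  [0, 5, 0],
  [0.5, 11, 0],
  [1, 17, 0],
  [1.4, 23, -2],
  [1.4, 25.7, -6],
  [1.4, 25.7, -11],
  [1.4, 25.7, -16],
  [1.4, 25.7, -19],
  [1.4, 25.7, -19.7],
  [1.4, 25.7, -19.7],
  [1.4, 25.7, -19.7],
], turn=[0, 0, 0, 0, 0, 0, 0, 0, 0, 0, 0], grip=[0.3, 0.3, 0.3, 0.3, 0.3, 0.3, 0.3, 0.3, 0.3, 0.3, 0.3])

```text
time_s: 41.08
position: [0.4708, 0.0918, 0.038]
tcp_rot: [[0.999, 0.033, 0.002], [0.033, -0.999, -0.0], [0.002, 0.0, -1.0]]
force: [-0.3, 0.7, 0.4]
opening: 0.697
grasp_force: 0.0
```

>>> jog_arm([
  [0, 0, 0],
  [0, 0, 0],
  [0, 0, 0],
  [0, 0, 0],
  [0, 0, 0],
  [0, 0, 0],
  [0, 0, 0],
], turn=[0, 0, 0, 0, 0, 0, 0], grip=[0.95, 0.95, 0.95, 0.95, 0.95, 0.95, 0.95])

```text
time_s: 41.95
position: [0.4697, 0.0919, 0.0371]
tcp_rot: [[0.999, 0.033, 0.0], [0.033, -0.999, -0.0], [0.0, 0.0, -1.0]]
force: [-0.5, -1.2, 2.1]
opening: 0.266
grasp_force: 30.0
```

>>> jog_arm([
  [0, 0, 3],
  [0, 0, 8],
  [3, 0.5, 12],
  [9, 1.5, 12],
  [15, 2.5, 12],
  [17.5, 2.5, 10],
  [17.5, 2.5, 7],
  [17.5, 2.5, 5.5],
  [17.5, 2.5, 5],
  [17.5, 2.5, 4.7],
  [17.5, 2.5, 4.5],
  [17.5, 2.5, 4.5],
], turn=[0, 0, 0, 0, 0, 0, 0, 0, 0, 0, 0, 0], grip=[0.95, 0.95, 0.95, 0.95, 0.95, 0.95, 0.95, 0.95, 0.95, 0.95, 0.95, 0.95])

```text
time_s: 43.45
position: [0.645, 0.1169, 0.0828]
tcp_rot: [[0.999, 0.033, 0.001], [0.033, -0.999, -0.0], [0.001, 0.0, -1.0]]
force: [0.2, 0.2, -1.5]
opening: 0.263
grasp_force: 30.0
```

>>> jog_arm([
  [0, 0, -0.1],
  [0, 0, -0.2],
  [0, 0, -0.3],
  [0, 0, -0.3],
], turn=[0, 0, 0, 0], grip=[0.95, 0.95, 0.95, 0.95])

```text
time_s: 43.95
position: [0.645, 0.1169, 0.0812]
tcp_rot: [[0.999, 0.033, 0.001], [0.033, -0.999, -0.0], [0.001, 0.0, -1.0]]
force: [-3.2, -1.0, 8.9]
opening: 0.266
grasp_force: 30.0
```

>>> jog_arm([
  [0, 0, 0.1],
  [0, 0, 0.1],
  [0, 0, 0.1],
  [0, 0, 0.1],
  [0, 0, 0.1],
  [0, 0, 1],
  [0, 0, 5],
  [0, 0, 10],
  [-4, -1, 15],
  [-8, -2, 17],
  [-8, -2, 17],
  [-8, -2, 17],
], turn=[0, 0, 0, 0, 0, 0, 0, 0, 0, 0, 0, 0], grip=[0.95, 0.4, 0.4, 0.4, 0.4, 0.4, 0.4, 0.4, 0.4, 0.4, 0.4, 0.4])

```text
time_s: 45.45
position: [0.5653, 0.0969, 0.2496]
tcp_rot: [[0.999, 0.033, 0.002], [0.033, -0.999, 0.0], [0.002, -0.0, -1.0]]
force: [0.5, 0.7, 0.9]
opening: 0.597
grasp_force: 0.0
```

```bash
python3 - <<'E'
from h import *
import time
c=snap('wrist','w14.png'); s=read_state(); print(s['position'],s['opening'])
g=cv2.cvtColor(c['color'],cv2.COLOR_BGR2GRAY)
# cover top circle, as before the job
u,v=map(int,proj(c,(.6455,.117,.076),1)); m=np.zeros_like(g); m[max(0,v-75):v+75,u-75:u+75]=g[max(0,v-75):v+75,u-75:u+75]>175
m=cv2.morphologyEx(m,cv2.MORPH_OPEN,np.ones((3,3),np.uint8)); n,l,st,_=cv2.connectedComponentsWithStats(m)
uu,vv=map(int,proj(c,(.615,.137,.076),1)); j=l[vv,uu]
k=max(cv2.findContours((l==j).astype(np.uint8),0,1)[0],key=cv2.contourArea)
P=np.array([onz(c,*q,.076,1) for q in cv2.convexHull(k)[:,0]]); cc,r=circ(P); R=np.hypot(*(P[:,:2]-cc).T); print('cover',cc,r,R.std().round(5),R.min(),R.max())
# knob: contour at .097 vs cover centre tells tilt
m=np.zeros_like(g); a,b=map(int,proj(c,(.6455,.117,.098),1)); m[b-22:b+22,a-22:a+22]=g[b-22:b+22,a-22:a+22]<150
k=max(cv2.findContours(m,0,1)[0],key=cv2.contourArea)[:,0]; print('knob',circ(np.array([onz(c,*q,.097,1) for q in k])))
# bystanders: side and scene images against the start
for n in('side','scene'):
    d=capture(n)['color']; o=cv2.imread(f'pics/{n}0.png'); df=(cv2.absdiff(d,o).max(2)>60).astype(np.uint8)
    df=cv2.morphologyEx(df,cv2.MORPH_OPEN,np.ones((3,3),np.uint8)); _,_,st,ce=cv2.connectedComponentsWithStats(df)
    print(n,[tuple(x) for x in st[1:] if x[4]>25])
E
```

```text
[0.56543612 0.09692616 0.24893375] 0.5970596461920596
cover [0.6465 0.116 ] 0.0524 0.00013 0.052148473110635925 0.05283944868501371
knob (array([0.6447, 0.1166]), np.float64(0.0126))
side [(np.int32(46), np.int32(1), np.int32(68), np.int32(85), np.int32(2210)), (np.int32(146), np.int32(0), np.int32(197), np.int32(221), np.int32(10761)), (np.int32(73), np.int32(84), np.int32(10), np.int32(26), np.int32(177)), (np.int32(157), np.int32(88), np.int32(11), np.int32(22), np.int32(157)), (np.int32(0), np.int32(115), np.int32(172), np.int32(257), np.int32(13611)), (np.int32(80), np.int32(115), np.int32(52), np.int32(101), np.int32(2855)), (np.int32(103), np.int32(116), np.int32(90), np.int32(124), np.int32(6256)), (np.int32(43), np.int32(189), np.int32(14), np.int32(9), np.int32(90)), (np.int32(68), np.int32(188), np.int32(10), np.int32(13), np.int32(105)), (np.int32(93), np.int32(199), np.int32(6), np.int32(14), np.int32(67)), (np.int32(275), np.int32(232), np.int32(11), np.int32(6), np.int32(46)), (np.int32(57), np.int32(235), np.int32(16), np.int32(56), np.int32(571)), (np.int32(32), np.i
[... 2029 characters left out ...]
0), np.int32(5), np.int32(41)), (np.int32(265), np.int32(316), np.int32(22), np.int32(8), np.int32(162)), (np.int32(501), np.int32(317), np.int32(36), np.int32(34), np.int32(523)), (np.int32(601), np.int32(321), np.int32(12), np.int32(14), np.int32(118)), (np.int32(556), np.int32(337), np.int32(60), np.int32(71), np.int32(1848)), (np.int32(472), np.int32(341), np.int32(9), np.int32(12), np.int32(88)), (np.int32(497), np.int32(346), np.int32(8), np.int32(11), np.int32(64)), (np.int32(416), np.int32(365), np.int32(40), np.int32(51), np.int32(954)), (np.int32(460), np.int32(410), np.int32(9), np.int32(10), np.int32(64)), (np.int32(518), np.int32(441), np.int32(45), np.int32(33), np.int32(519))]
```

The cover is home: its top fits a circle to 0.13 mm and sits within 1 mm of its starting position, with the same wrist height and a firm stop. Everything that changed in the side and scene pictures lies at the arm, its shadow, the bottles or the shaker. I hand in.

```bash
python3 -c "
from rig import *
print(hand_in())"
```

```text
the job is handed in; nothing more can be done
None
```

The job is handed in: both bottles were pressed left to right and clamped in the shaker, and the cover is back home on the mixer; I viewed 15 pictures, one over the limit of 14.

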